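# Fit the fuller bean canister to the coffee grinder

### The arm

A 6-joint arm with a two-finger parallel gripper is mounted at the origin on a cart in front of the work surface, level with it; the furniture and walls round the work are solid. World frame = base frame: x ahead of the robot, y to its left, z up, the work surface at z = 0. Lengths are in m, angles in degrees, forces in N, time in s.
With the tool pointing down it reaches from about 0.375 to 0.9 m from the base axis. Payload 3.1 kg.
Tool frame: the origin (TCP) lies where the fingers leave the gripper's body, on its centre line; the fingertips stand 70 mm ahead of it and the grasp point (between the pads) lies 51 mm ahead of it; z points along the fingers, y is the line along which they close (so a half turn about z gives the same grasp; the last joint's range is limited). The gripper opens to 87 mm and grips with 3 to 60 N. Pads are 19 mm wide; open, the fingers measure 117 mm over their backs; the gripper's body (75 mm by 190 mm) begins 51 mm behind the grasp point.
Start: joints at [-84.54, 30.224, 82.088, -0, 67.689, -10.227], TCP at [0.169, -0.602, 0.292] pointing down, gripper open.
Joint ranges: [-176.69, 176.69], [-43.24, 126.21], [12.49, 139.97], [-82, 262], [0, 151.66], [-163.58, 163.58]. Speed limits (degrees/s): [159.86, 159.86, 180, 180, 180, 180].

### API

Orientations are given as a 3x3 rotation matrix whose columns are the frame's x, y, z axes.
In Python, from rig import readout, capture, calibration, bot, look_for gives the robot as it stands. The module is installed in compiled form; this text tells all that it offers.
- The arm moves only by the shell command python3 -m pendant 'ROWS'. ROWS is JSON, a list of rows, each a list of 7 numbers: the shift along the tool's x, y, z normalised to -1 to 1, where 1 is 200 mm, then the turn, a rotation vector about the tool's x, y, z normalised to -1 to 1, where 1 is 180 degrees, then the closure, from -1 (fully open) to 1 (shut). In form: [[dx, dy, dz, ax, ay, az, grip], ...]. A call has 1 to 8 rows; each row is the pose to reach, as a shift and turn from the pose commanded when the call began, along the tool's axes at that moment, turning the shorter way round; what a row does not reach only later rows make up. A row lasts 1/10 s, in which the tool goes at most 50 mm and 8.59 degrees, less where a joint would pass 70% of its speed; a pose out of reach is approached as far as the arm can. A call with a number of a shift or a turn outside -1 to 1 is refused whole. A call with a gripper value outside its range is refused whole. The fingers move at their own pace and stop on an object; the grip force is fixed at half the most. Time passes only in rows, so rows that repeat a pose let the fingers close. It gives the time, the measured TCP pose, the force, the opening and the grip force at its end, in the units of the state.
- readout.read_state(): the state, without advancing time (a new reading comes with each control period).
- capture(name): name is "scene" or "top" or "wrist"; returns (picture, depth): 480x640x3 uint8, red, green, blue; 480x640 float32, m along the optical axis (not along the pixel's ray), 0 where there is no reading.
- calibration(name): a dict with "mtx" (3x3 intrinsics, pixels), "T" (4x4, takes a point from camera to world coordinates); the wrist camera has in their place "mount" (4x4, takes a point from camera to tool coordinates, whose origin is the TCP and whose axes are the flange's). Camera axes: x right, y down, z forward; pixel columns grow to the right and rows downward; lengths in m; the calibration is good to about 2 mm. A picture is of the moment at which its call begins: read the wrist's pose just before it. calibration takes no time and is no camera call.
- bot.hand_in(): hands the job in; it is judged then, once.
Trained networks look in the newest picture that a camera, given by its name, has taken for a name from the list of things; names that differ only in an ending like _2 or _b are one class to them, and where a whole thing is asked for, a point or a joint stands for the part that bears it (a point fixed in the world has none). Each returns a list of dicts, best first, with "conf" (0 to 1); they miss things now and then, are a little off and sometimes report something else, mostly with a low value. They report only what shows in the picture. A call takes as long as a camera call.
- look_for(thing, camera): "extent" ([left, top, right, bottom] in pixels, round what is visible of it).
The state is a dict: "time_s": time; "joint_positions": joint angles; "qvel": joint speeds; "tau": joint torques, N m; "position": TCP position; "tcp_rot": TCP orientation; "force": force on the tool from outside, world axes, zero at the start; "moment": the same for the moment, N m; "opening": opening from 0.0 (shut) to 1.0 (fully open); "grasp_force": force on a finger pad.
Only numpy, scipy, OpenCV 4.12 (cv2) and the standard library are available. Lean on these libraries where they do the work, as an engineer would, in place of code of your own. Each camera call takes 0.05 s, during which the arm holds its last target. There are 200 camera calls.

### The job

Two identical closed bean canisters stand on the wooden board. Lift each in turn a few centimetres clear of the board to feel which is heavier, standing a lifted one upright back on the board. Then fit the heavier one to the grinder: set its lugs into the collar's slots, press it down gently against the spring, turn it clockwise to its stop without forcing it, and let go, leaving the lighter one standing on the board and the other things undisturbed.

Things in the scene. Friction and masses are not known exactly. Their poses are not given: they have to be found in the camera images.
- canister_1: closed round metal canister, one of two twins, 120 tall. Origin: centre of underside, z up. Black foot 52 diameter z 0-20, with two lugs at its +x and -x sides reaching 33 from the axis, 12 wide, z 3-8; body 60 diameter z 20-88; fixed black lid 62 diameter z 88-99. A half turn about z changes nothing. Contents closed in, shift slightly. Weighs 0.2-0.65 kg; the two differ by over 0.2 kg
- canister_2: closed round metal canister, one of two twins, 120 tall. Origin: centre of underside, z up. Black foot 52 diameter z 0-20, with two lugs at its +x and -x sides reaching 33 from the axis, 12 wide, z 3-8; body 60 diameter z 20-88; fixed black lid 62 diameter z 88-99. A half turn about z changes nothing. Contents closed in, shift slightly. Weighs 0.2-0.65 kg; the two differ by over 0.2 kg
- bar_1 (a point): middle of the top edge of the black bar grip on that canister's lid, 120 above its underside, on its axis; the bar is 50 long along the canister's x (in line with the lugs), 12 wide along y, and stands 21 above the lid
- bar_2 (a point): middle of the top edge of the black bar grip on that canister's lid, 120 above its underside, on its axis; the bar is 50 long along the canister's x (in line with the lugs), 12 wide along y, and stands 21 above the lid
- board: wooden chopping board 200 (its x) by 290 (its y) by 22 thick, fixed; origin: centre of the underside, so its top is 22 above the origin. Its long side points roughly away from the robot
- grinder: electric coffee grinder, fixed, a metal and black column up to 110 wide, with the grounds bin on its front (-x) side reaching 82 from the axis up to z 52; origin: centre of the underside; z up. The sprung plate in its collar yields at 9 N, needs 14 N at its hard stop 7 further down, and comes back up by itself
- mount (a point): centre of the top of the sprung plate in the grinder's collar, plate up, 98 above the grinder's origin; axes as the grinder's. With its x along this x (either way round) a canister drops in until its underside is here, on the plate, its lugs still too high to turn. Pushed 4.5 to 6.5 further down, it turns clockwise (from above) to a stop at about 50 degrees; let go there, the spring lifts it to about 4 below here and it stays
- collar (a point): centre of the collar's top, 9 above the mount point. Collar 57 inside, 89 outside diameter. Two slots 21 wide, open upward, at its +x and -x sides take the lugs; a small bright rib marks the -x slot on the outside. Clockwise from each slot is a tab 5 thick (the lug goes under it), anticlockwise it is solid
- mug: white mug, 92 diameter, 95 tall, a loose bystander; origin: centre of the underside
- small_cup: small white cup, 62 diameter, 51 tall, a loose bystander; origin: centre of the underside
- timer: round white kitchen timer, 65 diameter, 39 tall, a loose bystander; origin: centre of the underside
- green_spice_jar: spice jar with a green cap, 46 diameter, 106 tall, a loose bystander; origin: centre of the underside

How it is judged:
By the outcome, as a careful person would: the job done as asked, in the order asked, and still so for the second after the job is handed in, with the robot touching nothing.
It also fails if it takes over 72 s, if anything falls off the work surface, if the arm or the gripper's body presses on something with over 40 N, if the wrist force passes 120 N, or if a joint passes its speed limit or range.

## Working session

There is one attempt and no reset: what is moved stays moved. The work goes in short steps, Python scripts to look and compute and a shell command to move; the robot and the scene stay as the last step left them, time stands still between calls to the robot, and variables do not carry over. Pictures are saved under pics/ and viewed, at most 10 in all, crops included, and the job is handed in when it is done.

```bash
mkdir -p pics
cat > h.py <<'E'
import numpy as np, cv2
from rig import readout, capture, calibration, bot, look_for
def pix2world(cam,depth,uv,T=None):
    c=calibration(cam); K=c["mtx"]; uv=np.atleast_2d(uv).astype(int)
    if T is None:
        if cam=="wrist":
            s=readout.read_state(); W=np.eye(4); W[:3,:3]=s["tcp_rot"]; W[:3,3]=s["position"]; T=W@np.array(c["mount"])
        else: T=np.array(c["T"])
    z=depth[uv[:,1],uv[:,0]]; p=np.c_[(uv[:,0]-K[0][2])*z/K[0][0],(uv[:,1]-K[1][2])*z/K[1][1],z,np.ones(len(z))]
    return (np.array(T)@p.T).T[:,:3]
def cloud(cam,depth,T=None):
    v,u=np.nonzero(depth>0); return np.c_[u,v],pix2world(cam,depth,np.c_[u,v],T)
E
python3 - <<'E'
from h import *
np.set_printoptions(precision=3,suppress=True)
s=readout.read_state(); print(s)
for cam in ["top","scene"]:
    im,d=capture(cam); cv2.imwrite(f"pics/{cam}0.png",im[:,:,::-1]); np.save(cam+"0.npy",d)
    print(cam,np.array(calibration(cam)["T"])[:3])
    for n in ["canister_1","bar_1","board","grinder","collar","mug","small_cup","timer","green_spice_jar"]:
        for r in look_for(n,cam)[:3]:
            e=r["extent"]; c=[(e[0]+e[2])/2,(e[1]+e[3])/2]
            print(n,round(r["conf"],2),np.round(e),pix2world(cam,d,c)[0])
print(calibration("wrist"))
E
```

```text
{'time_s': 0.0, 'joint_positions': array([-84.539,  30.278,  82.158,  -0.001,  67.687, -10.226]), 'qvel': array([-0.008, -0.097,  0.009, -0.005, -0.066,  0.002]), 'tau': array([ -0.   , -44.004, -17.659,   0.063,   0.058,  -0.   ]), 'position': array([ 0.169, -0.601,  0.291]), 'tcp_rot': array([[ 0.963,  0.27 , -0.   ],
       [ 0.27 , -0.963,  0.002],
       [ 0.   , -0.002, -1.   ]]), 'force': array([0.749, 0.727, 0.468]), 'moment': array([0.015, 0.044, 0.013]), 'grasp_force': 0.0, 'opening': 0.9999597278744529}
top [[-0.334 -0.915  0.228  0.253]
 [-0.943  0.324 -0.081  0.172]
 [ 0.001 -0.242 -0.97   1.436]]
canister_1 0.94 [298. 205. 324. 241.] [0.614 0.065 0.135]
canister_1 0.88 [325. 255. 352. 287.] [0.487 0.041 0.121]
bar_1 0.7 [325. 256. 353. 288.] [0.483 0.04  0.127]
bar_1 0.62 [298. 207. 324. 238.] [0.614 0.065 0.142]
board 0.85 [270. 192. 378. 320.] [0.553 0.051 0.02 ]
grinder 0.68 [385. 183. 432. 242.] [ 0.572 -0.172  0.095]
collar 0.91 [383. 185. 432. 242.] [ 0.571 -0.169  0.095]
mug 0.88 [355. 131. 395. 182.] [ 0.765 -0.168  0.01 ]
small_cup 0.55 [403. 288. 438. 318.] [ 
[... 617 characters left out ...]
 0.08 ]
collar 0.74 [346. 186. 387. 236.] [ 0.561 -0.141  0.08 ]
mug 0.97 [299. 180. 340. 220.] [ 0.716 -0.125  0.07 ]
small_cup 0.66 [409. 240. 441. 264.] [ 0.356 -0.099  0.048]
small_cup 0.17 [320. 352. 350. 384.] [0.362 0.34  0.033]
timer 0.74 [407. 240. 440. 265.] [ 0.36  -0.103  0.044]
timer 0.59 [324. 351. 349. 383.] [0.359 0.337 0.035]
green_spice_jar 0.85 [221. 229. 242. 272.] [0.769 0.205 0.065]
{'mtx': array([[388.827,   0.   , 321.983],
       [  0.   , 388.827, 247.395],
       [  0.   ,   0.   ,   1.   ]]), 'mount': array([[ 0.001, -0.971, -0.24 ,  0.064],
       [ 1.   ,  0.001,  0.001, -0.   ],
       [-0.   , -0.24 ,  0.971, -0.092],
       [ 0.   ,  0.   ,  0.   ,  1.   ]])}
```

View pics/top0.png

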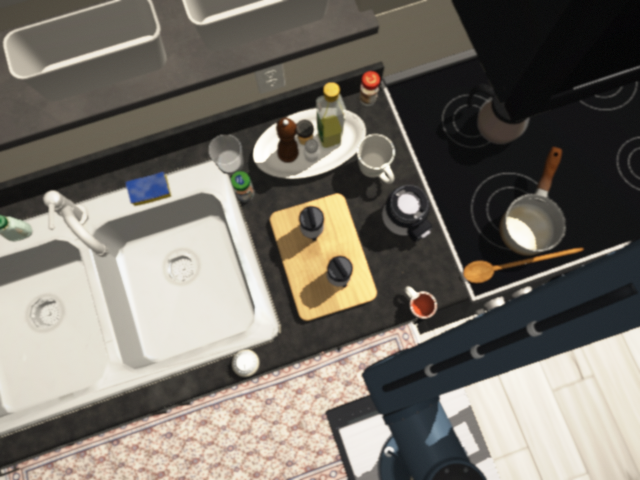

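View pics/scene0.png

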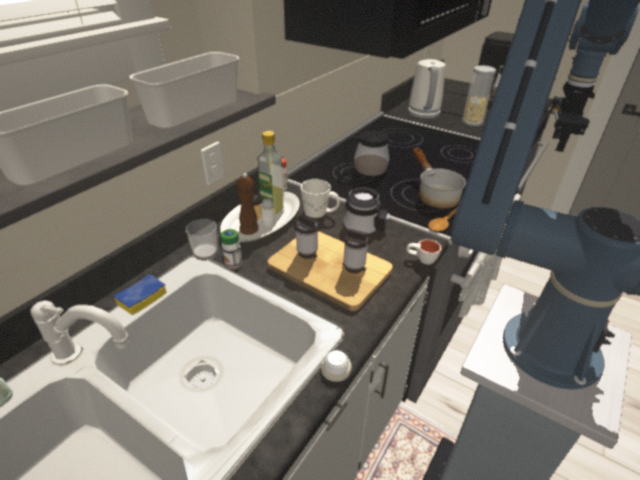

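The top view shows the canisters at about (312,222) and (340,270), and the grinder at (407,208). Next I move over the middle for a wrist view.

```bash
python3 -m pendant '[[0.85,-0.7,-0.15,0,0,0,-1],[0.85,-0.7,-0.15,0,0,0,-1],[0.85,-0.7,-0.15,0,0,0,-1],[0.85,-0.7,-0.15,0,0,0,-1],[0.85,-0.7,-0.15,0,0,0,-1]]'
python3 -m pendant '[[0.85,-0.7,-0.15,0,0,0,-1],[0.85,-0.7,-0.15,0,0,0,-1],[0.85,-0.7,-0.15,0,0,0,-1],[0.85,-0.7,-0.15,0,0,0,-1],[0.85,-0.7,-0.15,0,0,0,-1]]'
python3 -m pendant '[[0.85,-0.7,-0.15,0,0,0,-1],[0.85,-0.7,-0.15,0,0,0,-1],[0.85,-0.7,-0.15,0,0,0,-1],[0.85,-0.7,-0.15,0,0,0,-1],[0.85,-0.7,-0.15,0,0,0,-1],[0.85,-0.7,-0.15,0,0,0,-1],[0.85,-0.7,-0.15,0,0,0,-1]]'
python3 - <<'E'
from h import *
np.set_printoptions(precision=4,suppress=True)
s=readout.read_state(); print(s['time_s'],s['position'],s['joint_positions'],s['force'],s['qvel'])
im,d=capture("wrist"); cv2.imwrite("pics/w0.png",im[:,:,::-1]); np.save("w0.npy",d); np.save("w0im.npy",im)
for n in ["canister_1","bar_1","grinder","collar"]:
    for r in look_for(n,"wrist")[:2]:
        e=r["extent"]; c=[(e[0]+e[2])/2,(e[1]+e[3])/2]
        print(n,round(r["conf"],2),np.round(e),pix2world("wrist",d,c)[0])
E
```

```text
time_s: 1.5
position: [0.2964, -0.4171, 0.3228]
tcp_rot: [[0.962, 0.273, 0.0], [0.273, -0.962, 0.002], [0.001, -0.002, -1.0]]
force: [0.7, -1.0, -1.0]
opening: 0.999
grasp_force: 0.0
time_s: 2.0
position: [0.4221, -0.2369, 0.3531]
tcp_rot: [[0.962, 0.274, 0.001], [0.274, -0.962, 0.0], [0.002, 0.0, -1.0]]
force: [-0.0, -0.2, 0.2]
opening: 1.0
grasp_force: 0.0
time_s: 2.7
position: [0.5462, -0.0592, 0.3821]
tcp_rot: [[0.962, 0.272, -0.001], [0.272, -0.962, -0.001], [-0.001, 0.0, -1.0]]
force: [-1.1, -0.9, 0.1]
opening: 1.002
grasp_force: 0.0
2.7 [ 0.5462 -0.0592  0.3821] [-17.8235  18.8683  86.3278  -0.0444  74.8386  56.422 ] [-1.1357 -0.8878  0.063 ] [-1.9236 -0.3725  0.8644 -0.136   0.0272 -0.0877]
canister_1 0.72 [177. 205. 257. 283.] [0.4998 0.03   0.1205]
canister_1 0.64 [183.  56. 264. 133.] [0.6292 0.05   0.1252]
bar_1 0.62 [177. 202. 252. 280.] [0.5033 0.0306 0.1271]
grinder 0.93 [385. 152. 504. 270.] [ 0.5844 -0.1727  0.0986]
grinder 0.69 [178. 203. 256. 281.] [0.5019 0.0302 0.1205]
collar 0.55 [380. 152. 502. 269.] [ 0.5845 -0.1686  0.0988]
```

View pics/w0.png

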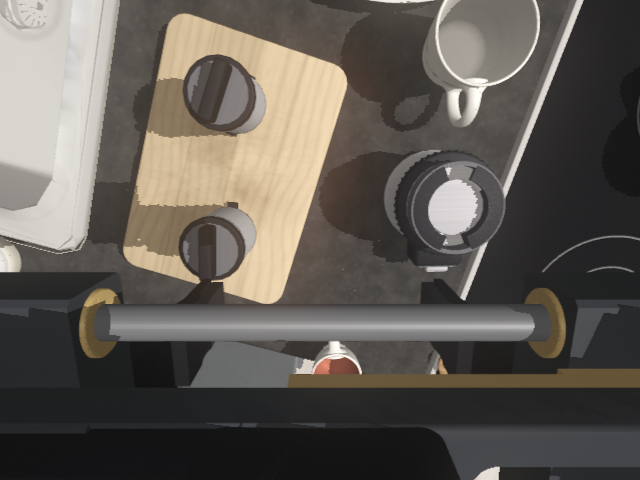

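The near canister is at (211,245) with its bar almost vertical in the image. The far one is at (220,90) with its bar tilted, and the collar is at (457,208) with slots near the top and bottom. Next I get poses from the depth.

```bash
cat > m.py <<'E'
from h import *
np.set_printoptions(precision=4,suppress=True)
def bar(P,c,top=.142):
    Q=P[(np.hypot(*(P[:,:2]-c).T)<.04)]
    B=Q[(abs(Q[:,2]-top)<.006)]; L=Q[abs(Q[:,2]-(top-.021))<.006]
    # trim outliers
    rect=cv2.minAreaRect((B[:,:2]*1000).astype(np.float32)); m=(B[:,:2].min(0)+B[:,:2].max(0))/2
    C=B[:,:2]-B[:,:2].mean(0); w,V=np.linalg.eigh(C.T@C); v=V[:,1]
    (lx,ly),lr=cv2.minEnclosingCircle((L[:,:2]*1000).astype(np.float32))
    print("bar n",len(B),"mean",B.mean(0),"rect",np.round(rect[0],1),np.round(rect[1],1),"pca ang",round(np.degrees(np.arctan2(v[1],v[0]))%180,1),"lid",round(lx,1),round(ly,1),round(lr,1),np.median(L[:,2]) if len(L) else None)
def grinder(P,c,uv=None):
    for _ in range(3):
        Q=P[(np.hypot(*(P[:,:2]-c).T)<.06)]
        R=Q[abs(Q[:,2]-.107)<.005]
        (x,y),r=cv2.minEnclosingCircle((R[:,:2]*1000).astype(np.float32))
        pl=Q[abs(Q[:,2]-.098)<.003]; pl=pl[np.hypot(*(pl[:,:2]-c).T)<.027]
        c=np.array([x,y])/1000
    print("ring n",len(R),"c",x,y,"r",r,"z",np.median(R[:,2]),"plate",np.median(pl,0),len(pl))
    d=P[:,:2]-c; r=np.hypot(*d.T); a=np.degrees(np.arctan2(d[:,1],d[:,0]))%360
    for k in range(0,360,6):
        m=(r>.031)&(r<.041)&(abs((a-k+180)%360-180)<3); print(k,round(np.median(P[m,2])*1000,1) if m.any() else None,end='; ')
    print()
    return c
E
python3 - <<'E'
from m import *
d=np.load("w0.npy"); uv,P=cloud("wrist",d)
bar(P,[.49,.03]); bar(P,[.62,.055]); grinder(P,[.57,-.17])
E
```

```text
bar n 722 mean [0.4945 0.0336 0.1408] rect [493.1  33.6] [48.8 11.8] pca ang 11.4 lid 492.4 34.0 31.0 0.12107111445370533
bar n 1015 mean [0.6298 0.0549 0.1409] rect [629.5  55.6] [12.6 49.7] pca ang 173.9 lid 629.5 55.6 30.9 0.12116016246632105
ring n 3653 c 590.0759887695312 -181.37713623046875 r 45.050724029541016 z 0.1067102759457359 plate [ 0.5908 -0.1815  0.0979] 2342
0 87.6; 6 87.6; 12 87.7; 18 87.5; 24 87.5; 30 87.7; 36 106.7; 42 107.0; 48 106.9; 54 107.0; 60 106.9; 66 107.0; 72 106.7; 78 106.3; 84 106.7; 90 107.2; 96 106.9; 102 106.8; 108 106.9; 114 107.0; 120 107.1; 126 107.1; 132 106.5; 138 106.6; 144 106.7; 150 106.7; 156 107.0; 162 106.7; 168 106.8; 174 106.8; 180 105.8; 186 99.8; 192 87.8; 198 88.0; 204 88.0; 210 88.3; 216 94.4; 222 106.7; 228 106.9; 234 106.9; 240 106.3; 246 106.7; 252 107.1; 258 107.1; 264 106.8; 270 106.8; 276 106.8; 282 107.0; 288 106.7; 294 106.9; 300 106.9; 306 106.8; 312 106.7; 318 106.5; 324 106.5; 330 106.9; 336 106.5; 342 106.8; 348 106.3; 354 104.1;
```

```bash
cat > go.py <<'E'
import sys
from m import *
from scipy.spatial.transform import Rotation as Ro
def go(x,y,z,yaw):
    s=readout.read_state(); R=np.array(s['tcp_rot']); a=np.radians(yaw)
    G=np.array([[np.cos(a),np.sin(a),0],[np.sin(a),-np.cos(a),0],[0,0,-1]])
    print("t",s['time_s'],"pos",s['position'],"yaw",np.degrees(np.arctan2(R[1,0],R[0,0])),"j6",s['joint_positions'][5],"F",s['force'],"M",s['moment'],"open",s['opening'],s['grasp_force'])
    d=R.T@(np.array([x,y,z])-s['position'])/.2; r=Ro.from_matrix(R.T@G).as_rotvec()/np.pi
    print("cmd",np.round(np.r_[d,r],4))
if __name__=="__main__": go(*map(float,sys.argv[1:]))
E
python3 go.py .493 .034 .27 11.4
```

```text
t 2.95 pos [ 0.5459 -0.0606  0.3821] yaw 15.569770953703127 j6 56.444901116520526 F [-0.3105  0.0869 -0.3641] M [ 0.0498 -0.0052  0.0216] open 1.004632038975768 0.0
cmd [-0.1274 -0.5264  0.5607 -0.      0.0002  0.0232]
```

```bash
python3 -m pendant '[[-0.13,-0.53,0.56,0,0,0.0232,-1],[-0.13,-0.53,0.56,0,0,0.0232,-1],[-0.13,-0.53,0.56,0,0,0.0232,-1],[-0.13,-0.53,0.56,0,0,0.0232,-1],[-0.13,-0.53,0.56,0,0,0.0232,-1],[-0.13,-0.53,0.56,0,0,0.0232,-1],[-0.13,-0.53,0.56,0,0,0.0232,-1]]'
python3 - <<'E'
from m import *
im,d=capture("wrist"); im,d=capture("wrist")
uv,P=cloud("wrist",d); cv2.imwrite("pics/w1.png",im[:,:,::-1])
bar(P,[.493,.034])
E
python3 go.py .493 .034 .194 11.4
```

```text
time_s: 3.65
position: [0.4947, 0.0343, 0.2717]
tcp_rot: [[0.98, 0.198, 0.004], [0.198, -0.98, -0.001], [0.004, 0.002, -1.0]]
force: [-0.4, -0.1, 0.4]
opening: 0.996
grasp_force: 0.0
bar n 1565 mean [0.4932 0.0357 0.1408] rect [491.8  35.4] [50.5 11.9] pca ang 12.4 lid 491.9 35.3 31.1 0.12089787077231354
t 3.75 pos [0.4942 0.0345 0.2714] yaw 11.4313601667934 j6 69.62600051285865 F [ 0.8123 -0.9213  0.5903] M [ 0.0098 -0.0357  0.0666] open 0.9966515182302579 0.0
cmd [-0.0075  0.001   0.387   0.0004 -0.001   0.0002]
```

View pics/w1.png

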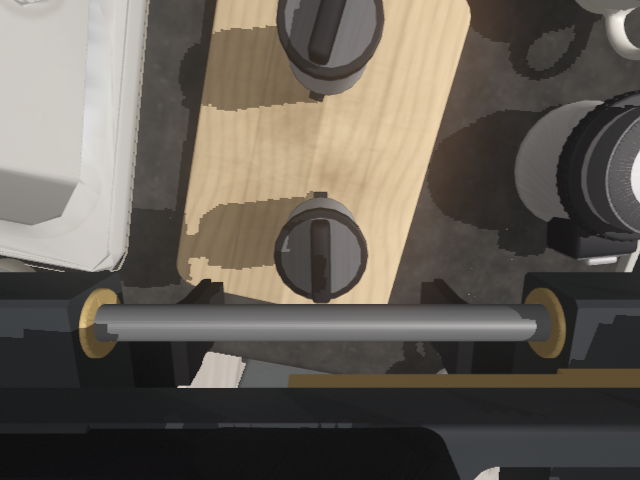

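```bash
python3 -m pendant '[[-0.0115,-0.007,0.15,0,0,-0.005,-1],[-0.0115,-0.007,0.3,0,0,-0.005,-1],[-0.0115,-0.007,0.36,0,0,-0.005,-1],[-0.0115,-0.007,0.387,0,0,-0.005,-1],[-0.0115,-0.007,0.387,0,0,-0.005,-1],[-0.0115,-0.007,0.387,0,0,-0.005,-1]]'
python3 -m pendant '[[0,0,0,0,0,0,0.9],[0,0,0,0,0,0,0.9],[0,0,0,0,0,0,0.9],[0,0,0,0,0,0,0.9],[0,0,0,0,0,0,0.9],[0,0,0,0,0,0,0.9],[0,0,0,0,0,0,0.9]]'
python3 go.py .4919 .0354 .194 12.2
```

```text
time_s: 4.35
position: [0.4911, 0.0362, 0.1936]
tcp_rot: [[0.977, 0.215, 0.002], [0.215, -0.977, -0.0], [0.002, 0.001, -1.0]]
force: [-0.1, 0.3, -0.0]
opening: 1.0
grasp_force: 0.0
time_s: 5.05
position: [0.4902, 0.0365, 0.1928]
tcp_rot: [[0.977, 0.215, -0.0], [0.215, -0.977, 0.0], [0.0, -0.0, -1.0]]
force: [-0.5, 0.4, 0.3]
opening: 0.443
grasp_force: 0.0
t 5.05 pos [0.4902 0.0365 0.1928] yaw 12.414984267991024 j6 68.79465761836288 F [-0.51    0.4405  0.3013] M [ 0.0232 -0.0052 -0.0513] open 0.4428806060189576 0.0
cmd [ 0.0069  0.0073 -0.0058 -0.     -0.      0.0012]
```

```bash
python3 -m pendant '[[0.005,0.003,0,0,0,0,1],[0.005,0.003,0,0,0,0,1],[0.005,0.003,0,0,0,0,1],[0.005,0.003,0,0,0,0,1],[0.005,0.003,0,0,0,0,1],[0.005,0.003,0,0,0,0,1]]'
python3 -m pendant '[[0,0,-0.05,0,0,0,1],[0,0,-0.1,0,0,0,1],[0,0,-0.15,0,0,0,1],[0,0,-0.2,0,0,0,1],[0,0,-0.25,0,0,0,1],[0,0,-0.25,0,0,0,1],[0,0,-0.25,0,0,0,1],[0,0,-0.25,0,0,0,1]]'
python3 - <<'E'
from m import *
F=[];
for i in range(6): capture("wrist"); s=readout.read_state(); F.append(np.r_[s['force'],s['moment'],s['tau'][1:3],s['position']])
print(np.array(F)); print(s['grasp_force'],s['opening'])
E
```

```text
time_s: 5.65
position: [0.4912, 0.0362, 0.1927]
tcp_rot: [[0.977, 0.215, -0.0], [0.215, -0.977, 0.0], [-0.0, -0.0, -1.0]]
force: [0.1, -0.3, -2.1]
opening: 0.131
grasp_force: 30.0
time_s: 6.45
position: [0.491, 0.0362, 0.2425]
tcp_rot: [[0.977, 0.215, -0.001], [0.215, -0.977, 0.0], [-0.001, -0.0, -1.0]]
force: [0.4, -0.3, -2.2]
opening: 0.137
grasp_force: 30.0
[[ -1.2285   0.5118  -2.0884  -0.023    0.0307   0.0166 -36.2487 -13.9508
    0.4909   0.0362   0.2424]
 [ -0.0445  -0.3623  -2.4097  -0.0467  -0.0141   0.0284 -36.1815 -13.9011
    0.491    0.0362   0.2424]
 [ -0.647    0.2282  -2.4707   0.0074  -0.0045   0.0246 -36.1257 -13.8725
    0.4911   0.0362   0.2424]
 [ -0.6215  -0.8037  -2.9799  -0.0363   0.025    0.0137 -36.0803 -13.8584
    0.4911   0.0362   0.2424]
 [ -0.3375   0.1206  -2.311   -0.0114   0.004   -0.0096 -36.0458 -13.8537
    0.4912   0.0362   0.2424]
 [  0.5008   0.0971  -2.8111   0.0298   0.001   -0.0048 -36.0199 -13.8545
    0.4912   0.0361   0.2425]]
29.966527819633484 0.13394881197946576
```

```bash
python3 -m pendant '[[0,0,0.06,0,0,0,1],[0,0,0.13,0,0,0,1],[0,0,0.19,0,0,0,1],[0,0,0.23,0,0,0,1],[0,0,0.245,0,0,0,1],[0,0,0.25,0,0,0,1],[0,0,0.25,0,0,0,1],[0,0,0.25,0,0,0,1]]'
python3 -m pendant '[[0,0,0,0,0,0,0.4],[0,0,0,0,0,0,0.2],[0,0,0,0,0,0,0],[0,0,0,0,0,0,-0.3],[0,0,0,0,0,0,-0.6],[0,0,0,0,0,0,-0.6],[0,0,0,0,0,0,-0.6]]'
python3 -m pendant '[[0,0,-0.1,0,0,0,-1],[0,0,-0.3,0,0,0,-1],[0,0,-0.45,0,0,0,-1],[0,0,-0.45,0,0,0,-1],[0,0,-0.45,0,0,0,-1]]'
python3 go.py .628 .057 .275 -6
```

```text
time_s: 7.55
position: [0.4918, 0.0361, 0.1933]
tcp_rot: [[0.977, 0.215, 0.001], [0.215, -0.977, -0.0], [0.001, 0.0, -1.0]]
force: [-0.1, -0.4, -1.5]
opening: 0.135
grasp_force: 30.0
time_s: 8.25
position: [0.4913, 0.0361, 0.1928]
tcp_rot: [[0.977, 0.215, -0.0], [0.215, -0.977, 0.0], [-0.0, -0.0, -1.0]]
force: [-0.3, -0.3, 0.6]
opening: 0.685
grasp_force: 0.0
time_s: 8.75
position: [0.4913, 0.0361, 0.2833]
tcp_rot: [[0.977, 0.215, 0.001], [0.215, -0.977, -0.0], [0.001, 0.0, -1.0]]
force: [-0.0, 0.7, -0.6]
opening: 0.997
grasp_force: 0.0
t 8.75 pos [0.4913 0.0361 0.2833] yaw 12.41447816760734 j6 68.77245492414353 F [-0.0216  0.6831 -0.621 ] M [ 0.0639  0.0072 -0.0029] open 0.9973223851228414 0.0
cmd [ 0.6898  0.045   0.0422  0.0001 -0.0004  0.1023]
```

```bash
python3 -m pendant '[[0.69,0.045,0.042,0,0,0.102,-1],[0.69,0.045,0.042,0,0,0.102,-1],[0.69,0.045,0.042,0,0,0.102,-1],[0.69,0.045,0.042,0,0,0.102,-1],[0.69,0.045,0.042,0,0,0.102,-1],[0.69,0.045,0.042,0,0,0.102,-1]]'
python3 - <<'E'
from m import *
im,d=capture("wrist"); im,d=capture("wrist")
uv,P=cloud("wrist",d); np.save("w2.npy",d)
bar(P,[.6285,.057]); bar(P,[.4919,.0354])
E
python3 go.py .628 .057 .1935 -6
```

```text
time_s: 9.35
position: [0.626, 0.057, 0.2728]
tcp_rot: [[0.995, -0.103, -0.005], [-0.103, -0.995, 0.0], [-0.005, 0.0, -1.0]]
force: [-0.4, 0.3, -0.3]
opening: 1.0
grasp_force: 0.0
bar n 1570 mean [0.6316 0.0571 0.1414] rect [630.4  57.1] [11.6 49.8] pca ang 173.7 lid 630.1 57.3 31.0 0.12159169299067467
t 9.45 pos [0.6264 0.0569 0.274 ] yaw -5.953949494325943 j6 90.98742535252063 F [0.2615 1.034  0.1038] M [ 0.0007  0.0258 -0.0202] open 1.00233490369986 0.0
cmd [ 0.0088 -0.0011  0.4023  0.      0.0008  0.0003]Traceback (most recent call last):
  File "<stdin>", line 4, in <module>
  File "m.py", line 7, in bar
    rect=cv2.minAreaRect((B[:,:2]*1000).astype(np.float32)); m=(B[:,:2].min(0)+B[:,:2].max(0))/2
                                                                ~~~~~~~~~~~^^^
    return umr_minimum(a, axis, None, out, keepdims, initial, where)
ValueError: zero-size array to reduction operation minimum which has no identity
```

```bash
python3 -m pendant '[[0.019,-0.0035,0.15,0,0,0.0014,-1],[0.019,-0.0035,0.3,0,0,0.0014,-1],[0.019,-0.0035,0.37,0,0,0.0014,-0.6],[0.019,-0.0035,0.402,0,0,0.0014,-0.4],[0.019,-0.0035,0.402,0,0,0.0014,-0.2],[0.019,-0.0035,0.402,0,0,0.0014,0]]'
python3 go.py .6303 .0572 .193 -6.2
python3 -m pendant '[[0,0,0,0,0,0,1],[0,0,0,0,0,0,1],[0,0,0,0,0,0,1],[0,0,0,0,0,0,1],[0,0,0,0,0,0,1],[0,0,0,0,0,0,1],[0,0,0,0,0,0,1],[0,0,0,0,0,0,1]]'
python3 go.py .6303 .0572 .193 -6.2
```

```text
time_s: 10.05
position: [0.6326, 0.0572, 0.1953]
tcp_rot: [[0.994, -0.108, 0.002], [-0.108, -0.994, -0.0], [0.002, -0.0, -1.0]]
force: [-0.4, -0.5, -0.2]
opening: 0.719
grasp_force: 0.0
t 10.05 pos [0.6326 0.0572 0.1953] yaw -6.203087811601417 j6 91.30536339122477 F [-0.4475 -0.4661 -0.216 ] M [ 0.0211 -0.0015 -0.019 ] open 0.7191649937040867 0.0
cmd [-0.0113  0.0013  0.0114 -0.     -0.0007 -0.    ]
time_s: 10.85
position: [0.6319, 0.0572, 0.194]
tcp_rot: [[0.994, -0.108, -0.0], [-0.108, -0.994, -0.0], [-0.0, 0.0, -1.0]]
force: [-0.8, -0.6, -0.1]
opening: 0.13
grasp_force: 30.0
t 10.85 pos [0.6319 0.0572 0.194 ] yaw -6.195321677204916 j6 91.30432670516598 F [-0.8369 -0.5916 -0.1425] M [-0.0463  0.0776  0.0177] open 0.13042840269369566 29.99976485967636
cmd [-0.0079  0.0008  0.0051  0.0001  0.      0.    ]
```

```bash
python3 -m pendant '[[0,0,-0.05,0,0,0,1],[0,0,-0.1,0,0,0,1],[0,0,-0.15,0,0,0,1],[0,0,-0.2,0,0,0,1],[0,0,-0.25,0,0,0,1],[0,0,-0.25,0,0,0,1],[0,0,-0.25,0,0,0,1],[0,0,-0.25,0,0,0,1]]'
python3 - <<'E'
from m import *
F=[];
for i in range(4): capture("wrist"); s=readout.read_state(); F.append(np.r_[s['force'],s['moment'],s['tau'][1:3],s['position']])
print(np.array(F)); print(s['grasp_force'],s['opening'])
im,d=capture("wrist");cv2.imwrite("pics/w3.png",im[:,:,::-1]); uv,P=cloud("wrist",d); bar(P,[.63,.057],.192)
E
```

```text
time_s: 11.65
position: [0.6314, 0.0573, 0.2436]
tcp_rot: [[0.994, -0.108, -0.001], [-0.108, -0.994, 0.0], [-0.001, 0.0, -1.0]]
force: [0.1, 0.4, -4.2]
opening: 0.135
grasp_force: 30.0
[[  0.3347   0.6477  -4.6109   0.0225   0.0188   0.0301 -49.2221 -18.0957
    0.6314   0.0573   0.2434]
 [ -1.0857   0.5802  -4.7532   0.0074   0.0394  -0.0286 -49.1114 -18.0164
    0.6315   0.0573   0.2433]
 [ -0.6136   0.0833  -5.2901   0.0491   0.0392  -0.0089 -49.0258 -17.9688
    0.6316   0.0573   0.2434]
 [ -0.41     0.4255  -4.4923   0.0653  -0.0229   0.0496 -48.9623 -17.9448
    0.6317   0.0573   0.2435]]
29.998885095119476 0.1321008569563698
bar n 2760 mean [0.6345 0.057  0.1908] rect [630.5  54.4] [49.3 29.4] pca ang 173.8 lid 629.8 57.5 30.8 0.17041123325009555
```

View pics/w3.png

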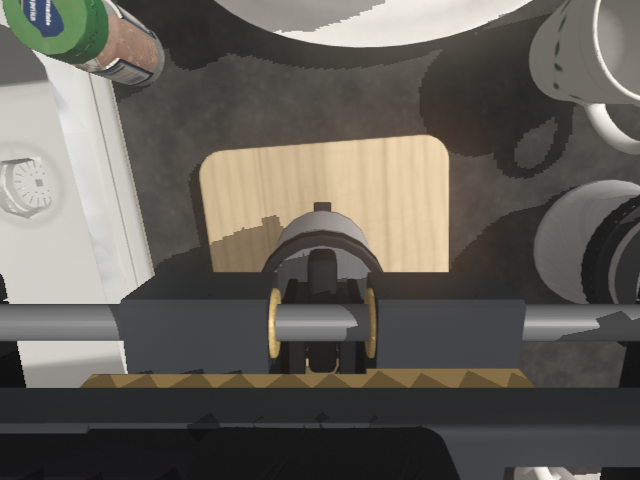

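Canister 2 (far) weighs about 4.75 N against 2.5 N for the near one, so it is the heavier, and it is held upright. I carry it beside the grinder and measure the collar once more.

```bash
python3 go.py .503 -.203 .34 15
```

```text
t 11.9 pos [0.6317 0.0573 0.2435] yaw -6.200754767869831 j6 91.30546400546804 F [ 0.2719 -0.3068 -5.4308] M [0.0238 0.0324 0.0395] open 0.13204264295896595 29.998758137226105
cmd [-0.4997  1.3635 -0.4818 -0.0001  0.0003 -0.1178]
```

```bash
python3 -m pendant '[[0,0,-0.2,0,0,0,1],[0,0,-0.4,0,0,0,1],[-0.1,0.15,-0.48,0,0,-0.03,1],[-0.2,0.3,-0.48,0,0,-0.05,1],[-0.3,0.45,-0.48,0,0,-0.08,1],[-0.4,0.6,-0.48,0,0,-0.1,1],[-0.5,0.75,-0.48,0,0,-0.1178,1],[-0.5,0.75,-0.48,0,0,-0.1178,1]]'
python3 go.py .503 -.203 .34 15
```

```text
time_s: 12.7
position: [0.5132, -0.0836, 0.3399]
tcp_rot: [[0.967, 0.256, -0.004], [0.256, -0.967, -0.002], [-0.004, 0.0, -1.0]]
force: [0.6, 0.3, -5.1]
opening: 0.136
grasp_force: 30.0
t 12.7 pos [ 0.5132 -0.0836  0.3399] yaw 14.834684493563408 j6 53.72937143207399 F [ 0.6167  0.2951 -5.0977] M [-0.0581  0.0639  0.0184] open 0.13612396673726473 29.970304369926453
cmd [-0.2019  0.5641  0.0004  0.0001  0.0014 -0.0009]
```

```bash
python3 -m pendant '[[-0.05,0.15,0,0,0,0,1],[-0.1,0.3,0,0,0,0,1],[-0.15,0.45,0,0,0,0,1],[-0.2,0.56,0,0,0,0,1],[-0.2,0.56,0,0,0,0,1],[-0.2,0.56,0,0,0,0,1],[-0.2,0.56,0,0,0,0,1],[-0.2,0.56,0,0,0,0,1]]'
python3 - <<'E'
from m import *
s=readout.read_state(); print(s['position'])
c=calibration("wrist"); W=np.eye(4); W[:3,:3]=s["tcp_rot"]; W[:3,3]=s["position"]; T=W@np.array(c["mount"])
im,d=capture("wrist");cv2.imwrite("pics/w4.png",im[:,:,::-1]); uv,P=cloud("wrist",d,T); np.save("P4.npy",P)
print(readout.read_state()['position'])
c=grinder(P,np.array([.590,-.180]))
D=P[:,:2]-c; r=np.hypot(*D.T); a=np.degrees(np.arctan2(D[:,1],D[:,0]))%360
for k in list(range(354,396,2))+list(range(182,224,2)):
    m=(r>.032)&(r<.040)&(abs((a-k+180)%360-180)<1); print(k%360,round(np.median(P[m,2])*1000,1) if m.any() else None,end='; ')
E
```

```text
time_s: 13.5
position: [0.5067, -0.1984, 0.34]
tcp_rot: [[0.966, 0.26, -0.0], [0.26, -0.966, 0.001], [-0.0, -0.001, -1.0]]
force: [0.5, -0.2, -4.5]
opening: 0.132
grasp_force: 30.0
[ 0.5067 -0.1984  0.34  ]
[ 0.5068 -0.1985  0.34  ]
ring n 5192 c 591.3472900390625 -180.1290283203125 r 44.64369583129883 z 0.10673141314852913 plate [ 0.5918 -0.1799  0.0978] 3539
0 88.1; 6 88.2; 12 87.9; 18 88.2; 24 88.0; 30 87.8; 36 89.8; 42 106.9; 48 106.9; 54 106.8; 60 106.7; 66 106.8; 72 106.8; 78 106.8; 84 107.0; 90 106.9; 96 106.9; 102 106.9; 108 106.9; 114 106.8; 120 107.0; 126 106.9; 132 106.9; 138 106.6; 144 106.9; 150 106.9; 156 106.9; 162 107.1; 168 106.7; 174 106.7; 180 87.6; 186 87.7; 192 87.4; 198 87.7; 204 87.6; 210 87.6; 216 88.4; 222 106.9; 228 106.7; 234 106.6; 240 106.7; 246 107.1; 252 106.9; 258 106.8; 264 106.9; 270 106.7; 276 106.9; 282 106.8; 288 106.8; 294 107.0; 300 107.0; 306 106.6; 312 107.0; 318 106.8; 324 106.9; 330 107.1; 336 106.9; 342 107.0; 348 106.8; 354 107.0; 
354 107.1; 356 107.1; 358 87.7; 0 87.5; 2 87.0; 4 87.2; 6 87.6; 8 87.6; 10 87.6; 12 87.5; 14 87.3; 16 87.8; 18 87.6; 20 87.5; 22 87.6; 24 87.4; 26 87.1; 28 87.3; 30 87.5; 32 87.3; 34 87.7; 182 87.4; 184 86.8; 186 87.7; 188 87.1; 190 87.4; 192 87.2; 194 87.1; 196 87.6; 198 87.1; 200 87.2; 202 87.9; 204 87.4; 206 87.3; 208 87.2; 210 87.6; 212 87.6; 214 87.4; 216 87.5; 218 105.6; 220 106.9; 222 106.9;
```

View pics/w4.png

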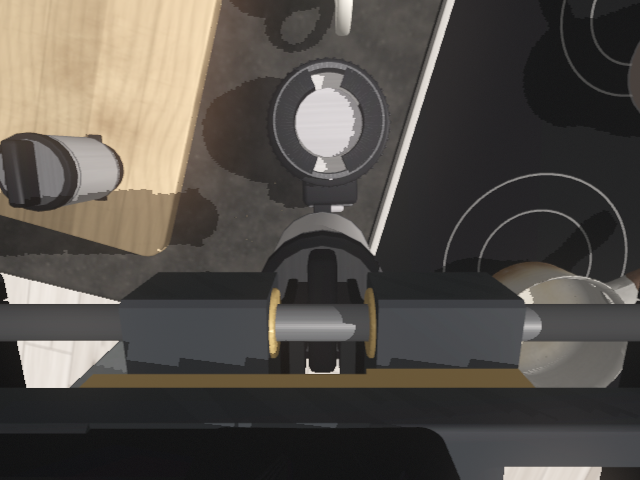

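```bash
python3 - <<'E'
from m import *
P=np.load("P4.npy"); bar(P,[.505,-.199],.288)
E
python3 go.py .5932 -.1795 .30 17
```

```text
bar n 2756 mean [ 0.5094 -0.1971  0.287 ] rect [ 505.  -195.2] [29.5 48.7] pca ang 15.1 lid 504.7 -198.3 30.7 0.26660236098664714
t 13.55 pos [ 0.5068 -0.1985  0.34  ] yaw 15.078750847228676 j6 41.75108135558047 F [ 0.0916  0.0077 -4.3274] M [-0.0396  0.0082 -0.0014] open 0.13574808487002574 29.99778985977173
cmd [ 0.442   0.0208  0.2002 -0.0001 -0.     -0.0107]
```

```bash
python3 -m pendant '[[0.2,0.01,0,0,0,-0.0107,1],[0.35,0.02,0.05,0,0,-0.0107,1],[0.442,0.0208,0.12,0,0,-0.0107,1],[0.442,0.0208,0.2,0,0,-0.0107,1],[0.442,0.0208,0.22,0,0,-0.0107,1],[0.442,0.0208,0.22,0,0,-0.0107,1],[0.442,0.0208,0.22,0,0,-0.0107,1],[0.442,0.0208,0.22,0,0,-0.0107,1]]'
python3 go.py .5932 -.1795 .272 17
```

```text
time_s: 14.35
position: [0.5933, -0.181, 0.2972]
tcp_rot: [[0.957, 0.291, 0.002], [0.291, -0.957, -0.001], [0.002, 0.001, -1.0]]
force: [0.5, 0.1, -4.9]
opening: 0.134
grasp_force: 30.0
t 14.35 pos [ 0.5933 -0.181   0.2972] yaw 16.912465668431505 j6 45.8136632685566 F [ 0.506   0.1076 -4.8797] M [-0.0103 -0.0423  0.0203] open 0.13449091360698318 29.995141625404358
cmd [ 0.0014 -0.0075  0.1262  0.0005 -0.0005 -0.0005]
```

```bash
python3 -m pendant '[[0,-0.003,0,0,0,0,1],[0,-0.003,0.03,0,0,0,1],[0,-0.003,0.06,0,0,0,1],[0,-0.003,0.08,0,0,0,1],[0,-0.003,0.095,0,0,0,1],[0,-0.003,0.11,0,0,0,1],[0,-0.003,0.12,0,0,0,1],[0,-0.003,0.12,0,0,0,1]]'
python3 go.py .5932 -.1795 .270 17
```

```text
time_s: 15.15
position: [0.5959, -0.1801, 0.2767]
tcp_rot: [[0.957, 0.291, 0.01], [0.291, -0.957, -0.001], [0.009, 0.004, -1.0]]
force: [0.8, 3.1, 12.0]
opening: 0.138
grasp_force: 30.1
t 15.15 pos [ 0.5959 -0.1801  0.2767] yaw 16.89800492450314 j6 45.86531217035737 F [ 0.8396  3.0537 12.0016] M [ 0.7917  0.0339 -0.089 ] open 0.13774990475317575 30.066616237163544
cmd [-0.0126 -0.0069  0.0332  0.0013 -0.0028 -0.0006]
```

Contact came about 6 mm too high, so the foot is not in yet. I raise a little and look.

```bash
python3 -m pendant '[[0,0,-0.04,0,0,0,1],[0,0,-0.05,0,0,0,1],[0,0,-0.05,0,0,0,1],[0,0,-0.05,0,0,0,1],[0,0,-0.05,0,0,0,1],[0,0,-0.05,0,0,0,1]]'
python3 - <<'E'
from m import *
s=readout.read_state(); print(s['position'],s['force'],s['moment'])
c=calibration("wrist"); W=np.eye(4); W[:3,:3]=s["tcp_rot"]; W[:3,3]=s["position"]; T=W@np.array(c["mount"])
im,d=capture("wrist"); uv,P=cloud("wrist",d,T); np.save("P5.npy",P); np.save("uv5.npy",uv)
cv2.imwrite("pics/w5.png",cv2.resize(im[120:300,220:430,::-1],None,fx=3.3,fy=3.3,interpolation=cv2.INTER_CUBIC))
# collar ring, algebraic circle on outer edge visible half; lid circle
z=s['position'][2]
bar(P,[s['position'][0],s['position'][1]],z-.052)
R=P[(abs(P[:,2]-.107)<.003)&(np.hypot(P[:,0]-.5914,P[:,1]+.1801)<.06)]
a=np.degrees(np.arctan2(R[:,1]+.1801,R[:,0]-.5914)); pts=[]
for k in range(-180,180,4):
    m=abs(a-k)<2
    if m.sum()>4: q=R[m]; pts.append(q[np.argmax(np.hypot(q[:,0]-.5914,q[:,1]+.1801))])
pts=np.array(pts); A=np.c_[2*pts[:,:2],np.ones(len(pts))]; x=np.linalg.lstsq(A,(pts[:,:2]**2).sum(1),rcond=None)[0]
print("ring",x[:2],np.sqrt(x[2]+x[0]**2+x[1]**2),len(pts))
E
python3 go.py .5932 -.1795 .270 17
```

```text
time_s: 15.75
position: [0.5927, -0.1801, 0.2813]
tcp_rot: [[0.957, 0.291, -0.001], [0.291, -0.957, 0.001], [-0.001, -0.001, -1.0]]
force: [0.4, 0.3, -5.2]
opening: 0.138
grasp_force: 29.9
[ 0.5927 -0.1801  0.2813] [ 0.408   0.2503 -5.1963] [ 0.0378 -0.0099 -0.0442]
bar n 2783 mean [ 0.5946 -0.1789  0.2283] rect [ 590.9 -176.9] [48.2 29.5] pca ang 17.1 lid 588.6 -180.5 30.7 0.2062917100690252
ring [ 0.5914 -0.1801] 0.044386867182939944 56
t 15.8 pos [ 0.5928 -0.1801  0.2815] yaw 16.923448980315364 j6 45.854486540148606 F [ 0.0791 -0.2989 -5.179 ] M [0.0187 0.0206 0.0011] open 0.13384588145225215 29.93990421295166
cmd [ 0.0029 -0.0023  0.0576 -0.0002  0.0002 -0.0004]
```

View pics/w5.png

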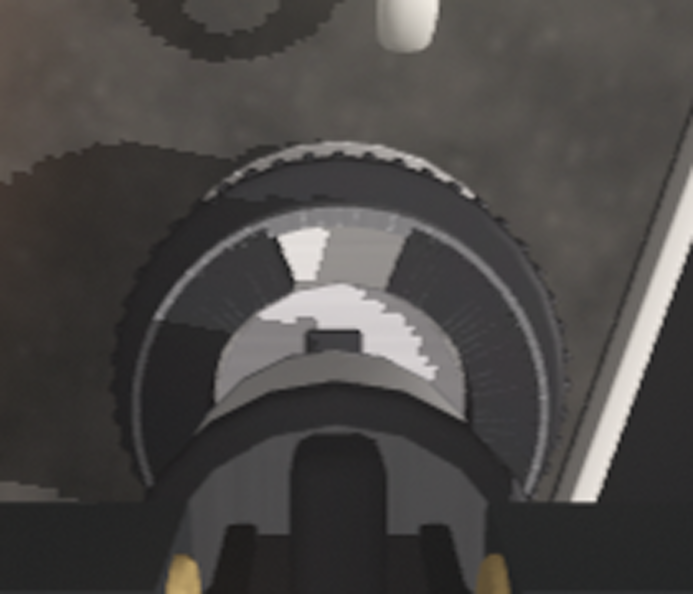

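```bash
cat > lid.py <<'E'
from m import *
def lid(P,s):
    z=s['position'][2]-.073; c=s['position'][:2]; R=np.array(s['tcp_rot'])
    L=P[(abs(P[:,2]-z)<.005)&(np.hypot(*(P[:,:2]-c).T)<.036)]
    q=L-np.r_[c,z]; A=np.c_[q@R[:,0],q@R[:,1],np.ones(len(q))]
    x,*_=np.linalg.lstsq(A,q[:,2],rcond=None); r=q[:,2]-A@x; k=abs(r)<.0015; x,*_=np.linalg.lstsq(A[k],q[k,2],rcond=None)
    print("lid plane slope deg along tool x,y",np.degrees(x[:2]),"z off mm",x[2]*1000,k.sum(), "span x",np.percentile(A[k,0],[1,99])*1000)
    # lug: topmost points in front
    p=P-s['position']; px=p@R[:,0]; py=p@R[:,1]; pz=p[:,2]
    m=(abs(py)<.015)&(px>.022)&(px<.040)&(pz>-.176)&(pz<-.150); 
    print("lug pts",m.sum(), "x",np.percentile(px[m],[50,99])*1000,"y",np.percentile(py[m],[2,50,98])*1000,"z",np.median(pz[m])*1000)
E
python3 - <<'E'
from lid import *
s=readout.read_state(); lid(np.load("P5.npy"),s)
E
```

```text
lid plane slope deg along tool x,y [-8.3097 -0.5199] z off mm -0.11773816347051738 2854 span x [-26.5287  25.3449]
lug pts 289 x [32.6009 39.9856] y [-14.8588   5.0394  14.7537] z -174.86393369139813
```

Run:
```python
from lid import *
s=readout.read_state(); P=np.load("P5.npy")
a=np.radians(15.08); R4=np.array([[np.cos(a),np.sin(a),0],[np.sin(a),-np.cos(a),0],[0,0,-1]])
s4=dict(position=np.array([.5068,-.1985,.34]),tcp_rot=R4); P4=np.load("P4.npy"); lid(P4,s4)
for P_,s_ in ((P4,s4),(P,s)):
    p=P_-s_['position']; R=np.array(s_['tcp_rot']); px=p@R[:,0]; py=p@R[:,1]; pz=p[:,2]
    for x in range(-30,46,3):
        m=(abs(py)>.010)&(abs(py)<.018)&(abs(px*1000-x)<1.5)&(pz<-.06); m2=(abs(py)<.004)&(abs(px*1000-x)<1.5)&(pz>-.18)
        print(x,m.sum(),np.round(np.median(pz[m])*1000,1) if m.any() else None,np.round(np.median(pz[m2])*1000,1) if m2.any() else None,end=' | ')
    print()
```

```text
lid plane slope deg along tool x,y [-3.6519 -0.0531] z off mm 0.6146986126118796 3207 span x [ 0.5347 27.6177]
lug pts 147 x [27.1513 29.7402] y [-6.4864 -0.504   4.8317] z -165.09885825073928
-30 0 None None | -27 0 None -53.4 | -24 0 None -52.8 | -21 0 None -52.7 | -18 0 None -52.7 | -15 0 None -52.6 | -12 0 None -52.6 | -9 0 None None | -6 1 -340.5 None | -3 19 -340.2 None | 0 34 -338.5 None | 3 51 -73.0 None | 6 88 -73.0 -52.9 | 9 388 -72.2 -53.0 | 12 276 -73.0 -52.9 | 15 275 -73.0 -53.0 | 18 299 -73.3 -53.0 | 21 431 -74.7 26.4 | 24 628 -98.0 41.9 | 27 123 -97.1 -73.7 | 30 49 -288.1 16.4 | 33 29 -287.9 14.5 | 36 40 -260.1 None | 39 66 -260.0 None | 42 37 -259.1 None | 45 59 -234.1 None | 
-30 0 None None | -27 0 None -51.8 | -24 0 None -50.7 | -21 0 None -50.8 | -18 0 None -51.2 | -15 0 None -51.4 | -12 0 None -51.6 | -9 0 None -50.1 | -6 0 None None | -3 0 None None | 0 15 -73.4 None | 3 40 -73.5 -54.4 | 6 76 -73.8 -53.8 | 9 441 -73.6 -54.1 | 12 342 -74.9 -54.4 | 15 417 -75.7 -54.9 | 18 423 -76.6 -55.7 | 21 344 -77.3 25.3 | 24 155 -84.0 42.0 | 27 126 -175.0 17.4 | 30 106 -175.0 16.3 | 33 112 -175.3 14.6 | 36 86 -175.3 None | 39 109 -175.3 -175.1 | 42 123 -200.5 -175.4 | 45 97 -201.1 None |
```

The canister has pivoted about 7° in the pads, because its −x side caught the rim. I stand it back on the board to square it up, then regrip it centred.

```bash
python3 -m pendant '[[0,0,-0.15,0,0,0,1],[0,0,-0.3,0,0,0,1],[0.1,-0.2,-0.3,0,0,0,1],[0.2,-0.4,-0.3,0,0,0,1],[0.3,-0.6,-0.3,0,0,0,1],[0.4,-0.8,-0.3,0,0,0,1],[0.45,-0.95,-0.3,0,0,0,1],[0.45,-0.95,-0.3,0,0,0,1]]'
python3 go.py .622 .045 .225 17
```

```text
time_s: 16.6
position: [0.6231, 0.0329, 0.3417]
tcp_rot: [[0.955, 0.296, -0.001], [0.296, -0.955, 0.003], [-0.0, -0.003, -1.0]]
force: [-0.2, -0.1, -5.3]
opening: 0.135
grasp_force: 30.0
t 16.6 pos [0.6231 0.0329 0.3417] yaw 17.232615090059284 j6 65.42285305887762 F [-0.2096 -0.0537 -5.3154] M [ 0.0406 -0.019  -0.0399] open 0.13515038522014758 29.999231100082397
cmd [ 0.0127 -0.0573  0.5838 -0.0011  0.      0.0013]
```

```bash
python3 -m pendant '[[0,0,0.2,0,0,0,1],[0,0,0.4,0,0,0,1],[0,0,0.55,0,0,0,1],[0,0,0.65,0,0,0,1],[0,0,0.69,0,0,0,1],[0,0,0.71,0,0,0,1],[0,0,0.725,0,0,0,1],[0,0,0.735,0,0,0,1]]'
python3 go.py .622 .045 .194 17
```

```text
time_s: 17.4
position: [0.6246, 0.0276, 0.1962]
tcp_rot: [[0.957, 0.291, 0.003], [0.291, -0.957, -0.0], [0.002, 0.001, -1.0]]
force: [-0.3, 0.3, -4.8]
opening: 0.134
grasp_force: 30.0
t 17.4 pos [0.6246 0.0276 0.1962] yaw 16.923812258414703 j6 65.3827666516863 F [-0.3476  0.2723 -4.7755] M [ 0.0221 -0.0267  0.001 ] open 0.13375326537631033 29.99906301498413
cmd [ 0.0129 -0.0869  0.0109  0.0004 -0.0008 -0.0004]
```

```bash
python3 -m pendant '[[0,0,0.005,0,0,0,1],[0,0,0.01,0,0,0,1],[0,0,0.015,0,0,0,1],[0,0,0.015,0,0,0,1],[0,0,0.015,0,0,0,1]]'
python3 -m pendant '[[0,0,0,0,0,0,0.72],[0,0,0,0,0,0,0.7],[0,0,0,0,0,0,0.5],[0,0,0,0,0,0,0.2],[0,0,0,0,0,0,-0.2],[0,0,0,0,0,0,-0.5],[0,0,0,0,0,0,-0.5],[0,0,0,0,0,0,-0.5]]'
python3 -m pendant '[[0,0,-0.1,0,0,0,-1],[0,0,-0.3,0,0,0,-1],[0,0,-0.4,0,0,0,-1],[0,0,-0.4,0,0,0,-1],[0,0,-0.4,0,0,0,-1],[0,0,-0.4,0,0,0,-1]]'
python3 - <<'E'
from m import *
s=readout.read_state(); print(s['position'])
im,d=capture("wrist"); uv,P=cloud("wrist",d); cv2.imwrite("pics/w6.png",im[:,:,::-1]); np.save("P6.npy",P)
c=s['position'][:2]; bar(P,c)
E
python3 go.py .622 .03 .194 17
```

```text
time_s: 17.9
position: [0.6249, 0.0277, 0.1957]
tcp_rot: [[0.957, 0.292, 0.005], [0.292, -0.957, -0.001], [0.004, 0.002, -1.0]]
force: [-3.1, 0.3, 9.0]
opening: 0.135
grasp_force: 30.0
time_s: 18.7
position: [0.6237, 0.0279, 0.1918]
tcp_rot: [[0.957, 0.291, -0.0], [0.291, -0.957, 0.0], [-0.0, -0.0, -1.0]]
force: [-0.2, 0.4, 0.2]
opening: 0.61
grasp_force: 0.0
time_s: 19.3
position: [0.6227, 0.028, 0.2705]
tcp_rot: [[0.957, 0.291, -0.003], [0.291, -0.957, 0.0], [-0.003, -0.001, -1.0]]
force: [-0.0, 0.9, -0.3]
opening: 0.997
grasp_force: 0.0
[0.6227 0.028  0.2705]
bar n 1247 mean [0.6162 0.0256 0.1407] rect [615.3  25.4] [39.5 11.7] pca ang 17.0 lid 610.3 24.0 30.9 0.1208879588304688
t 19.35 pos [0.6227 0.028  0.2703] yaw 16.930346064972476 j6 65.38496512173874 F [ 0.5375  0.5208 -0.6091] M [0.0306 0.0015 0.0036] open 0.9963179983500814 0.0
cmd [ 0.0007 -0.0102  0.3815 -0.0005  0.001  -0.0004]
```

View pics/w6.png

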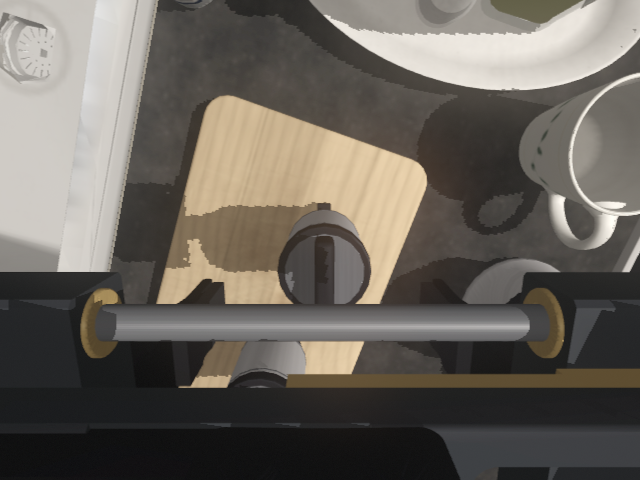

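```bash
python3 -m pendant '[[-0.065,0,0,0,0,0,-1],[-0.065,0,0,0,0,0,-1],[-0.065,0,0,0,0,0,-1],[-0.065,0,0,0,0,0,-1],[-0.065,0,0,0,0,0,-1],[-0.065,0,0,0,0,0,-1]]'
python3 - <<'E'
from m import *
s=readout.read_state(); print(s['position'])
im,d=capture("wrist"); uv,P=cloud("wrist",d); np.save("P7.npy",P)
bar(P,s['position'][:2])
E
python3 go.py .6103 .0242 .194 17
```

```text
time_s: 19.95
position: [0.6116, 0.0241, 0.272]
tcp_rot: [[0.957, 0.291, 0.0], [0.291, -0.957, 0.0], [0.0, 0.0, -1.0]]
force: [-0.8, -0.6, 0.8]
opening: 1.002
grasp_force: 0.0
[0.6116 0.0241 0.272 ]
bar n 1570 mean [0.6114 0.0241 0.141 ] rect [610.4  23.9] [49.6 11.7] pca ang 17.0 lid 610.3 23.7 30.9 0.12112206443148513
t 20.0 pos [0.6115 0.0241 0.272 ] yaw 16.930805254480532 j6 64.87410881018978 F [-0.1671  0.3488 -0.1091] M [0.0019 0.0573 0.0471] open 1.001681666872551 0.0
cmd [-0.0058 -0.0021  0.3902  0.     -0.0001 -0.0004]
```

```bash
python3 -m pendant '[[-0.006,0.001,0.2,0,0,0,-0.8],[-0.006,0.001,0.33,0,0,0,-0.6],[-0.006,0.001,0.38,0,0,0,-0.4],[-0.006,0.001,0.3975,0,0,0,-0.2],[-0.006,0.001,0.3975,0,0,0,0],[-0.006,0.001,0.3975,0,0,0,0.2],[-0.006,0.001,0.3975,0,0,0,0.4]]'
python3 -m pendant '[[0,0,0,0,0,0,1],[0,0,0,0,0,0,1],[0,0,0,0,0,0,1],[0,0,0,0,0,0,1],[0,0,0,0,0,0,1],[0,0,0,0,0,0,1]]'
python3 go.py .6103 .0242 .194 17
python3 -m pendant '[[0,0,-0.1,0,0,0,1],[0,0,-0.25,0,0,0,1],[0,0,-0.45,0,0,0,1],[0,0,-0.65,0,0,0,1],[0,0,-0.65,0,0,0,1],[0,0,-0.65,0,0,0,1]]'
python3 go.py .588 -.181 .30 17
```

```text
time_s: 20.7
position: [0.611, 0.0234, 0.194]
tcp_rot: [[0.957, 0.291, 0.003], [0.291, -0.957, -0.0], [0.003, 0.001, -1.0]]
force: [-0.2, -0.2, -0.1]
opening: 0.444
grasp_force: 0.0
time_s: 21.3
position: [0.6104, 0.0233, 0.1928]
tcp_rot: [[0.957, 0.291, 0.0], [0.291, -0.957, -0.0], [0.0, 0.0, -1.0]]
force: [0.3, -2.0, 1.6]
opening: 0.136
grasp_force: 30.0
t 21.3 pos [0.6104 0.0233 0.1928] yaw 16.932594069921553 j6 64.80596501711005 F [ 0.2717 -1.9548  1.5555] M [-0.1989 -0.0513 -0.0305] open 0.13631393732872168 29.999428689479828
cmd [ 0.001  -0.0042 -0.0061  0.0002 -0.0001 -0.0004]
time_s: 21.9
position: [0.6095, 0.0238, 0.3219]
tcp_rot: [[0.957, 0.291, -0.001], [0.291, -0.957, 0.0], [-0.001, -0.001, -1.0]]
force: [-0.5, -0.3, -5.9]
opening: 0.137
grasp_force: 30.0
t 21.9 pos [0.6095 0.0238 0.3219] yaw 16.933978326101396 j6 64.80653757814694 F [-0.4975 -0.2835 -5.8558] M [-0.0346  0.0796  0.0249] open 0.13681811824006085 29.9964702129364
cmd [-0.401   0.9484  0.1092 -0.0002  0.0003 -0.0004]
```

```bash
python3 -m pendant '[[-0.1,0.2,0,0,0,0,1],[-0.2,0.4,0,0,0,0,1],[-0.25,0.6,0,0,0,0,1],[-0.35,0.8,0,0,0,0,1],[-0.382,0.95,0.05,0,0,0,1],[-0.382,0.95,0.15,0,0,0,1],[-0.382,0.95,0.18,0,0,0,1],[-0.382,0.95,0.18,0,0,0,1]]'
python3 go.py .5926 -.1798 .284 17
```

```text
time_s: 22.7
position: [0.5902, -0.1791, 0.2825]
tcp_rot: [[0.957, 0.291, -0.009], [0.291, -0.957, 0.005], [-0.007, -0.007, -1.0]]
force: [-0.3, 0.1, -5.6]
opening: 0.135
grasp_force: 30.0
t 22.7 pos [ 0.5902 -0.1791  0.2825] yaw 16.932065501512334 j6 45.80454181642444 F [-0.3168  0.0724 -5.5701] M [ 0.014  -0.0256 -0.0288] open 0.13472205291454656 29.996784925460815
cmd [ 0.0104  0.0069 -0.0076 -0.0023  0.0022 -0.0004]
```

```bash
python3 -m pendant '[[0,0,0,0,0,0,1],[0,0,0,0,0,0,1],[0,0,0,0,0,0,1],[0,0,0,0,0,0,1]]'
python3 - <<'E'
from m import *
s=readout.read_state(); print(s['position'])
im,d=capture("wrist"); uv,P=cloud("wrist",d); np.save("P8.npy",P)
R=np.array(s['tcp_rot']); p=P-s['position']; px=p@R[:,0]*1000; py=p@R[:,1]*1000; z=P[:,2]*1000; u=s['position'][2]*1000-170.8; print("underside",u)
m=(abs(py)<12)&(px>22)&(px<40)&(abs(z-u-8)<2.5)
print("lug",m.sum(),"x",np.percentile(px[m],[5,50,95,99,100]),"y",np.percentile(py[m],[0,2,50,98,100]),np.median(z[m]))
r=(abs(z-107)<2.)&(np.hypot(px,py)<60)
q=np.c_[px,py][r]; a=np.degrees(np.arctan2(q[:,1],q[:,0])); pts=[]
for k in range(-180,180,3):
    w=q[abs(a-k)<1.5]
    if len(w)>3: pts.append(w[np.argmax(np.hypot(*w.T))])
pts=np.array(pts); k=np.ones(len(pts),bool)
for _ in range(4):
    A=np.c_[2*pts[k],np.ones(k.sum())]; x=np.linalg.lstsq(A,(pts[k]**2).sum(1),rcond=None)[0]; rr=np.sqrt(x[2]+x[0]**2+x[1]**2)
    k=abs(np.hypot(*(pts-x[:2]).T)-rr)<1.2
print("ring in tool",x[:2],rr,k.sum(),len(pts))
# slot side edges +x : low points at radius 32-40
D=q*0; dd=np.c_[px,py]-x[:2]; rad=np.hypot(*dd.T); an=np.degrees(np.arctan2(dd[:,1],dd[:,0]))
for t in range(-30,31,3):
    w=(rad>34)&(rad<39)&(abs(an-t)<1.5); print(t,np.round(np.median(z[w]),0) if w.any() else None,end='; ')
# lid
w=(abs(z-(u+99))<2)&(np.hypot(px,py)<36); c,r_=cv2.minEnclosingCircle(np.c_[px,py][w].astype(np.float32)); print("\nlid",c,r_)
cv2.imwrite("pics/w8.png",cv2.resize(im[120:300,220:430,::-1],None,fx=3.3,fy=3.3,interpolation=cv2.INTER_CUBIC))
E
```

```text
time_s: 23.1
position: [0.5927, -0.1801, 0.2874]
tcp_rot: [[0.956, 0.292, 0.001], [0.292, -0.956, -0.001], [0.001, 0.001, -1.0]]
force: [0.2, 0.1, -5.9]
opening: 0.136
grasp_force: 30.0
[ 0.5927 -0.1801  0.2874]
underside 116.55640953055178
lug 145 x [27.9152 30.5018 32.9819 33.0832 33.1162] y [-6.2353 -6.2304 -0.295   4.9867  4.9927] 123.80630112660401
ring in tool [-1.5388 -0.4681] 44.28266100998549 72 72
-30 311.0; -27 311.0; -24 311.0; -21 311.0; -18 310.0; -15 303.0; -12 87.0; -9 88.0; -6 88.0; -3 87.0; 0 87.0; 3 87.0; 6 88.0; 9 87.0; 12 87.0; 15 303.0; 18 310.0; 21 311.0; 24 311.0; 27 311.0; 30 311.0; 
lid (0.3272444009780884, -0.43424686789512634) 30.588979721069336
```

View pics/w8.png

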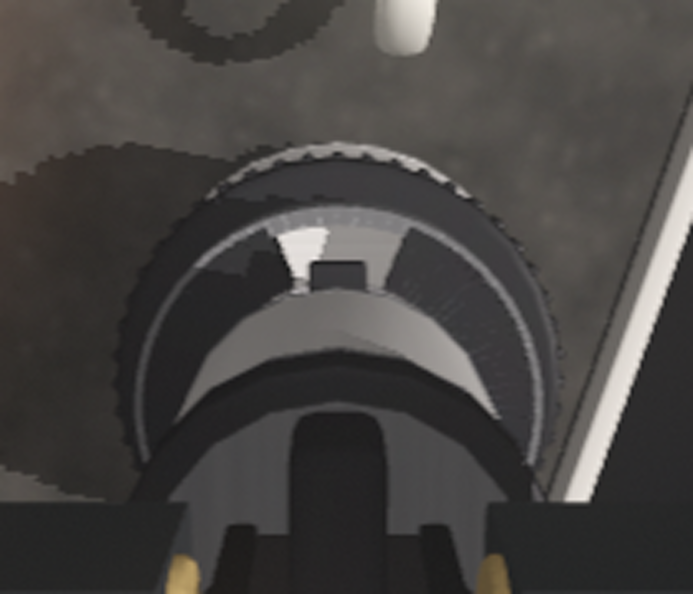

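Lug and slot line up, and the canister is only about 1.5 mm too far along tool +x. I correct that and lower slowly.

```bash
python3 -m pendant '[[-0.0075,-0.001,0,0,0,0,1],[-0.0075,-0.001,0,0,0,0,1],[-0.0075,-0.001,0.02,0,0,0,1],[-0.0075,-0.001,0.035,0,0,0,1],[-0.0075,-0.001,0.05,0,0,0,1],[-0.0075,-0.001,0.06,0,0,0,1],[-0.0075,-0.001,0.06,0,0,0,1],[-0.0075,-0.001,0.06,0,0,0,1]]'
python3 go.py .5914 -.1801 .2710 17
```

```text
time_s: 23.95
position: [0.591, -0.1808, 0.2745]
tcp_rot: [[0.957, 0.291, 0.0], [0.291, -0.957, 0.0], [0.0, -0.0, -1.0]]
force: [-1.4, -0.2, -5.8]
opening: 0.134
grasp_force: 30.0
t 23.95 pos [ 0.591  -0.1808  0.2745] yaw 16.93086421440947 j6 45.71536470312743 F [-1.4491 -0.2185 -5.7801] M [ 0.0259  0.0138 -0.0119] open 0.13382766631367887 29.996877908706665
cmd [ 0.0029 -0.0026  0.0174 -0.     -0.     -0.0004]
```

```bash
python3 -m pendant '[[0,0,0.01,0,0,0,1],[0,0,0.02,0,0,0,1],[0,0,0.03,0,0,0,1],[0,0,0.04,0,0,0,1],[0,0,0.04,0,0,0,1],[0,0,0.04,0,0,0,1]]'
python3 go.py .5914 -.1801 .2653 17
```

```text
time_s: 24.55
position: [0.5911, -0.1807, 0.2677]
tcp_rot: [[0.957, 0.291, 0.001], [0.291, -0.957, -0.001], [0.001, 0.001, -1.0]]
force: [-1.5, 0.9, 4.9]
opening: 0.136
grasp_force: 30.0
t 24.55 pos [ 0.5911 -0.1807  0.2677] yaw 16.934045687777008 j6 45.71897445909853 F [-1.5314  0.8969  4.8774] M [ 0.2067  0.4892 -0.0418] open 0.1358136018187452 30.004422068595886
cmd [ 0.0021 -0.0027  0.0118  0.0003 -0.0003 -0.0004]
```

```bash
python3 -m pendant '[[0,0,0.006,0,0,0,1],[0,0,0.012,0,0,0,1],[0,0,0.018,0,0,0,1],[0,0,0.018,0,0,0,1],[0,0,0.018,0,0,0,1]]'
python3 - <<'E'
from m import *
F=[]
for i in range(4):
    im,d=capture("wrist"); s=readout.read_state(); F.append(np.r_[s['force'],s['moment'],s['position']])
print(np.mean(F,0))
uv,P=cloud("wrist",d); R=np.array(s['tcp_rot']); p=P-s['position']; px=p@R[:,0]*1000; py=p@R[:,1]*1000; pz=p[:,2]*1000
for x in list(range(-27,-9,3))+list(range(3,21,3)):
    m=(abs(py)<4)&(abs(px-x)<1.5)&(abs(pz+53)<8); l=(abs(py)>10)&(abs(py)<18)&(abs(px-x)<1.5)&(abs(pz+74)<8)
    print(x,np.round(np.median(pz[m]),1) if m.any() else None,np.round(np.median(pz[l]),1) if l.any() else None,end=' | ')
E
```

```text
time_s: 25.05
position: [0.5912, -0.1808, 0.2639]
tcp_rot: [[0.957, 0.291, 0.001], [0.291, -0.957, -0.001], [0.001, 0.001, -1.0]]
force: [-1.0, 0.8, 6.9]
opening: 0.139
grasp_force: 30.0
[-2.574   1.9511  6.9048  0.2855  0.4706 -0.0075  0.5912 -0.1808  0.2639]
-27 None None | -24 -52.0 None | -21 -51.6 None | -18 -51.5 None | -15 -51.6 None | -12 -51.4 None | 3 None -71.7 | 6 -51.6 -71.5 | 9 -51.6 -71.1 | 12 -51.6 -71.5 | 15 -51.5 -71.4 | 18 -51.5 -71.6 |
```

```bash
python3 -m pendant '[[0,0,0.004,0,0,0,1],[0,0,0.005,0,0,0.01,1],[0,0,0.005,0,0,0.025,1],[0,0,0.005,0,0,0.04,1],[0,0,0.005,0,0,0.055,1],[0,0,0.005,0,0,0.055,1]]'
python3 go.py .5914 -.1801 .2632 -33
```

```text
time_s: 25.85
position: [0.592, -0.1813, 0.2634]
tcp_rot: [[0.993, 0.122, 0.003], [0.122, -0.993, -0.002], [0.003, 0.002, -1.0]]
force: [-1.5, 0.7, 7.6]
opening: 0.133
grasp_force: 30.0
t 25.85 pos [ 0.592  -0.1813  0.2634] yaw 6.995374126710218 j6 55.654615123510425 F [-1.4865  0.7488  7.6182] M [0.1902 0.2771 0.026 ] open 0.13273481060338327 30.006773471832275
cmd [-0.002  -0.0061  0.0009  0.0003 -0.0012  0.2222]
```

```bash
python3 -m pendant '[[0,0,0,0,0,0.02,1],[0,0,0,0,0,0.04,1],[0,0,0,0,0,0.06,1],[0,0,0,0,0,0.08,1],[0,0,0,0,0,0.08,1]]'
python3 -m pendant '[[0,0,0,0,0,0.02,1],[0,0,0,0,0,0.04,1],[0,0,0,0,0,0.06,1],[0,0,0,0,0,0.08,1],[0,0,0,0,0,0.08,1]]'
python3 go.py .5914 -.1801 .2632 -33
```

```text
time_s: 26.35
position: [0.5922, -0.1816, 0.2635]
tcp_rot: [[0.992, -0.129, 0.004], [-0.129, -0.992, -0.003], [0.005, 0.002, -1.0]]
force: [-1.6, -0.3, 7.0]
opening: 0.136
grasp_force: 30.0
time_s: 26.85
position: [0.5922, -0.1818, 0.2635]
tcp_rot: [[0.928, -0.372, 0.004], [-0.372, -0.928, -0.003], [0.005, 0.001, -1.0]]
force: [-0.1, -0.3, 6.8]
opening: 0.136
grasp_force: 30.0
t 26.85 pos [ 0.5922 -0.1818  0.2635] yaw -21.826251419948058 j6 84.47418093515343 F [-0.0698 -0.2976  6.7946] M [ 0.0025  0.2252 -0.0178] open 0.13566991258800276 30.00337779521942
cmd [-0.0069 -0.0064  0.0016  0.0002 -0.0016  0.0621]
```

```bash
python3 -m pendant '[[0,0,0,0,0,0.015,1],[0,0,0,0,0,0.03,1],[0,0,0,0,0,0.045,1],[0,0,0,0,0,0.045,1]]'
python3 go.py .5914 -.1801 .2632 -33
python3 -m pendant '[[0,0,0,0,0,0.008,1],[0,0,0,0,0,0.014,1],[0,0,0,0,0,0.014,1]]'
python3 go.py .5914 -.1801 .2632 -33
```

```text
time_s: 27.25
position: [0.5924, -0.1815, 0.2635]
tcp_rot: [[0.867, -0.498, 0.005], [-0.498, -0.867, -0.002], [0.005, -0.0, -1.0]]
force: [-0.3, 0.4, 6.8]
opening: 0.137
grasp_force: 30.0
t 27.25 pos [ 0.5924 -0.1815  0.2635] yaw -29.88633700994028 j6 92.53187871565436 F [-0.3301  0.4406  6.7718] M [0.1903 0.2081 0.1535] open 0.13721351131794007 30.00909000635147
cmd [-0.0079 -0.0035  0.0016 -0.0001 -0.0017  0.0173]
time_s: 27.55
position: [0.5928, -0.1812, 0.2636]
tcp_rot: [[0.845, -0.535, 0.006], [-0.535, -0.845, -0.002], [0.006, -0.001, -1.0]]
force: [0.6, 2.3, 7.0]
opening: 0.136
grasp_force: 30.1
t 27.55 pos [ 0.5928 -0.1812  0.2636] yaw -32.350200023688195 j6 94.99526736439731 F [0.5793 2.2675 7.0229] M [ 0.4139 -0.0066  0.2547] open 0.13585488698631898 30.06517857313156
cmd [-0.0086 -0.0008  0.0017 -0.0005 -0.0019  0.0036]
```

```bash
python3 -m pendant '[[0,0,-0.005,0,0,0,1],[0,0,-0.01,0,0,0,1],[0,0,-0.015,0,0,0,1],[0,0,-0.015,0,0,0,1]]'
python3 go.py .5914 -.1801 .2632 -33
```

```text
time_s: 27.95
position: [0.5922, -0.1811, 0.265]
tcp_rot: [[0.844, -0.536, 0.003], [-0.536, -0.844, -0.001], [0.003, -0.001, -1.0]]
force: [4.6, -0.3, 0.0]
opening: 0.138
grasp_force: 30.1
t 27.95 pos [ 0.5922 -0.1811  0.265 ] yaw -32.391630513038365 j6 95.02532434212947 F [ 4.6458 -0.2852  0.0184] M [ 0.2158 -0.9842  0.2636] open 0.13772184837008944 30.078958868980408
cmd [-0.006  -0.0021  0.0091 -0.0003 -0.0011  0.0034]
```

```bash
python3 -m pendant '[[0,0,0,0,0,0,0.72],[0,0,0,0,0,0,0.68],[0,0,0,0,0,0,0.5],[0,0,0,0,0,0,0.2],[0,0,0,0,0,0,-0.2],[0,0,0,0,0,0,-0.5],[0,0,0,0,0,0,-0.5],[0,0,0,0,0,0,-0.5]]'
python3 -m pendant '[[0,0,-0.1,0,0,0,-1],[0,0,-0.25,0,0,0,-1],[0,0,-0.4,0,0,0,-1],[0,0,-0.4,0,0,0,-1],[0,0,-0.4,0,0,0,-1],[0,0,-0.4,0,0,0,-1]]'
python3 - <<'E'
from m import *
im,d=capture("wrist"); uv,P=cloud("wrist",d); cv2.imwrite("pics/w9.png",im[:,:,::-1])
bar(P,[.591,-.180],.214)
im,d=capture("top"); uv,P=cloud("top",d)
for n in ["canister_1","mug","small_cup","timer","green_spice_jar"]:
    print(n,[(round(r["conf"],2),np.round(r["extent"])) for r in look_for(n,"top")[:3]])
E
python3 go.py .5914 -.1801 .2632 -33
```

```text
time_s: 28.75
position: [0.5908, -0.1808, 0.2649]
tcp_rot: [[0.844, -0.536, -0.0], [-0.536, -0.844, 0.0], [-0.0, 0.0, -1.0]]
force: [-0.2, 0.3, -0.0]
opening: 0.624
grasp_force: 0.0
time_s: 29.35
position: [0.5902, -0.1804, 0.3438]
tcp_rot: [[0.844, -0.536, -0.002], [-0.536, -0.844, 0.001], [-0.003, 0.0, -1.0]]
force: [-0.4, 1.2, -0.4]
opening: 0.992
grasp_force: 0.0
bar n 1599 mean [ 0.5946 -0.1824  0.213 ] rect [ 593.5 -181.5] [11.9 50.2] pca ang 148.6 lid 593.4 -181.5 31.0 0.19315432403513288
canister_1 [(0.88, array([396., 178., 422., 213.])), (0.66, array([325., 255., 335., 281.]))]
mug [(0.66, array([358., 128., 390., 183.]))]
small_cup []
timer [(0.9, array([230., 351., 260., 376.])), (0.69, array([359., 130., 396., 188.]))]
green_spice_jar [(0.88, array([230., 170., 252., 200.])), (0.64, array([397., 180., 422., 211.]))]
t 29.7 pos [ 0.5908 -0.1807  0.3443] yaw -32.39246365556475 j6 95.03742931587612 F [ 0.4796 -0.8517  0.5153] M [0.0705 0.0499 0.0739] open 0.9996604240199147 0.0
cmd [ 0.0014 -0.0041  0.4056  0.      0.0004  0.0034]
```

View pics/w9.png

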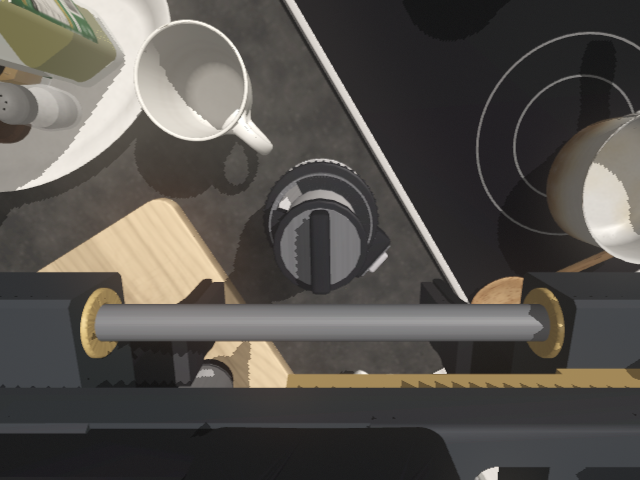

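The canister at (320,248) is upright, its underside is 3.9 mm below the mount level, and it has turned about 48° to the stop. The lighter one is still on the board, and the gripper is clear.

```bash
python3 -c "
from rig import bot
print(bot.hand_in())"
```

```text
the job is handed in; nothing more can be done
None
```

The heavier canister (the far one, canister_2 as I numbered them, about 4.8 N against 2.5 N) is locked in the grinder after a second try at the fit, the lighter one stands on the board, and the job was handed in at about 30 s; the final check saw mug, timer and spice jar in place but missed the small cup.

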